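# Sort two tested junction housings by tag and clamp the good one

### The arm

A 6-joint arm with a two-finger parallel gripper is mounted at the origin on a cart in front of the work surface, level with it; the furniture and walls round the work are solid. World frame = base frame: x ahead of the robot, y to its left, z up, the work surface at z = 0. Lengths are in m, angles in rad, forces in N, time in s.
With the tool pointing down it reaches from about 0.35 to 0.725 m from the base axis. Payload 4.3 kg.
Tool frame: the origin (TCP) lies at the very end of the fingers, on their centre line; the grasp point (between the pads) lies 19 mm behind it (grasp_offset is the distance from the TCP to the grasp point, in m); z points along the fingers, y is the line along which they close (so a half turn about z gives the same grasp; the last joint's range is limited). The gripper opens to 85 mm and grips with 20 to 120 N. Pads are 22 mm wide; open, the fingers measure 114 mm over their backs; the gripper's body (76 mm by 85 mm) begins 54 mm behind the grasp point. The pads swing forward as they close: fully open they stand 13 mm farther back than shut.
Start: joints at [-1.455, 0.377, 0.081, 1.274, 0, 1.46], TCP at [0.129, -0.56, 0.197] pointing down, gripper open.
Joint ranges: [-2.72, 2.72], [-0.84, 1.66], [-1.02, 1.22], [-1.77, 2.12], [-1.37, 1.28], [-3.14, 3.14]. Speed limits (rad/s): [2.57, 2.57, 3.14, 3.14, 3.14, 3.14].

### API

Orientations are given as a unit quaternion [w, x, y, z].
In Python, from bench import * gives the robot as it stands. The module is installed in compiled form; this text tells all that it offers.
- The arm moves only by the tool drive_tool, never from a script. Its argument "series" is one flat list of numbers, 7 for each row, row after row: the turn, a rotation vector about the tool's x, y, z in units of 8 degrees (1.0 is 8 degrees), then the shift along the tool's x, y, z in units of 40 mm (1.0 is 40 mm), then the finger opening in mm, from 0 to 85.4. In form: [ax, ay, az, x, y, z, claw, ax, ay, az, x, y, z, claw, ...]. A call has 1 to 12 rows; each row is the pose to reach, as a shift and turn from the pose commanded when the call began, along the tool's axes at that moment; what a row does not reach only later rows make up. A row lasts 1/10 s, in which the tool goes at most 50 mm and 8.59 degrees, less where a joint would pass 70% of its speed; a pose out of reach is approached as far as the arm can. A call with a gripper value outside its range is refused whole. The fingers move at their own pace and stop on an object; the grip force is fixed at half the most. Time passes only in rows, so rows that repeat a pose let the fingers close. It gives the time, the measured TCP pose, the force, the opening and the grip force at its end, in the units of the state.
- get_obs(): the state, without advancing time (a new reading comes with each control period).
- read_camera(name): name is "side" or "top"; returns a dict with "color" (420x560x3 uint8, red, green, blue), "depth" (420x560 float32, m along the optical axis (not along the pixel's ray), 0 where there is no reading), "camera_matrix" (3x3 intrinsics, pixels), "rvec" (rotation vector, rad) and "tvec" (3), from world to camera coordinates, as OpenCV has them. Camera axes: x right, y down, z forward; pixel columns grow to the right and rows downward; lengths in m; the calibration is good to about 2 mm. A picture is of the moment at which its call begins.
- job_done(): hands the job in; it is judged then, once.
The state is a dict: "t": time; "joint_positions": joint angles; "qd": joint speeds; "joint_efforts": joint torques, N m; "tcp_pos": TCP position; "ee_rot": TCP orientation; "contact_force": force on the tool from outside, world axes, zero at the start; "wrist_torque": the same for the moment, N m; "grip_width": finger opening in m; "grasp_force": force on a finger pad.
Only numpy, scipy, OpenCV 4.12 (cv2) and the standard library are available. Lean on these libraries where they do the work, as an engineer would, in place of code of your own. Each camera call takes 0.05 s, during which the arm holds its last target. There are 200 camera calls.

### The job

Two junction housings have come back from test. Seat the one with the green tag in the green pass nest and swing the toggle clamp's red handle fully upright so that the clamp holds it down; seat the one with the red tag in the red reject nest. Each housing must lie flat and fully home with its cable gland in the nest's slot; set it down, do not drop it, and leave the other things on the bench where they are.

Things in the scene. Friction and masses are not known exactly. Their poses are not given: they have to be found in the camera images.
- housing_green: Grey junction housing, green tag (32 x 44 mm) on its cover, 0.2 to 0.4 kg, loose, cover up. Body 52 mm wide (its x), 100 mm long (y), 40 mm high; a cable gland, 24 mm across, centred 20 mm above the underside, sticks out 18 mm at the +y end. Origin: centre of the body's underside (gland not counted); z up. Grip it across the 52 mm width.
- housing_red: The same housing with a red tag on its cover; same size, origin and axes.
- pass_nest: Green pass nest, fixed: green plate 96 mm wide (x), y -158 to +84 mm, 10 mm thick; axes are those of the seated housing (gland to +y). Bare rails with 45-degree lead-ins, 26 mm above the bench, leave 2 mm on each side of the housing; side rails have a 46 mm gap in the middle for fingers. End stop at -y, 30 mm gland slot at +y. Clamp on a riser beyond. Origin: plate underside below the seat.
- pass_seat (a point): Point on the pass nest's plate (10 mm above the bench) where the origin of the seated housing belongs; axes as pass_nest.
- reject_nest: Red reject nest, fixed: red plate, same rails, axes and clearances, no clamp; plate 96 mm wide (x), y -84 to +84 mm, 10 mm thick. The gland slot is at its +y end, which points away from the robot. Origin: plate underside below the seat's centre.
- reject_seat (a point): Point on the reject nest's plate (10 mm above the bench) where the origin of the seated housing belongs; axes as reject_nest.
- clamp_handle (a joint): Hinge of the clamp's red handle, parallel to the nest's x through clamp_pivot. 0 = upright, at its stop, pad on the cover 37 mm from the seat's centre towards nest -y. Starts open at 1.2 to 1.3 rad, leaning to nest -y. The hold-down arm turns with it (1.06 times); open, it stands up to 0.16 m high, pad 55 mm from the seat's centre. Stays where left; under 5 N at the grip moves it.
- handle_grip (a point): Centre of the handle's red round grip (15 mm diameter, 50 mm long), 65 mm from the pivot; moves with the handle. Open, it lies about 0.1 m above the bench, free below, and can be straddled from above, fingers closing along the nest's x; pinched grips turn stiffly in the pads, so it lags 0.1 to 0.2 rad: go past upright or push it to its stop.
- clamp_pivot (a point): Axis of the clamp handle's hinge, in the nest's middle plane, 125 mm from the seat's centre towards nest -y, 82 mm above the bench; fixed to the pass nest.
- marker: Felt marker with a blue cap, 128 mm long, 17 mm thick, lying loose on the bench. Bystander. Origin: centre of its underside.
- tape_black: Roll of black insulation tape, 64 mm diameter, 19 mm high, lying flat. Bystander. Origin: centre of its underside.
- driver_orange: Screwdriver with an orange handle, 183 mm long, lying loose. Bystander. Origin: centre of its underside.
- terminal_block: White six-way terminal strip, 60 x 22 x 18 mm, lying loose. Bystander. Origin: centre of its underside.

How it is judged:
At the end, for the whole second after the job is handed in: The green-tagged housing is at rest in the pass nest and the red-tagged one at rest in the reject nest, each within 5 mm of its seat and flat within 3 degrees (gland in the slot), and the clamp handle is within 0.06 rad of upright (distance between housing_green and pass_seat below 0.005 m and angle between each of housing_green, housing_red's own z axis and vertical below 0.05 rad and distance between housing_red and reject_seat below 0.005 m and value of joint clamp_handle below 0.06 rad and linear speed of each of housing_green, housing_red below 0.02 m/s); the robot touches nothing.
It fails at once if a housing is dropped (falls free more than about 2 cm above the nest plate) ((height (world z) of housing_green above 0.03 m and contact force between housing_green and anything else below 0.02 N) or (height (world z) of housing_red above 0.03 m and contact force between housing_red and anything else below 0.02 N)).
It fails at once if a bystander (marker, tape, screwdriver, terminal strip) is moved more than 3 cm (distance of any of marker, tape_black, driver_orange, terminal_block from where it was at the start of the episode above 0.03 m).
It also fails if it takes over 72 s, if anything falls off the work surface, if the arm or the gripper's body presses on something with over 40 N, if the wrist force passes 120 N, or if a joint passes its speed limit or range.

## Working session

There is one attempt and no reset: what is moved stays moved. The work goes in short steps, Python scripts to look and compute and a tool call to move; the robot and the scene stay as the last step left them, time stands still between calls to the robot, and variables do not carry over. Pictures are saved under pics/ and viewed, at most 12 in all, crops included, and the job is handed in when it is done.

Besides the shell and the picture viewer there is one more tool, called as name(argument=value, ...) on one line, values as JSON. drive_tool: Moves the arm, as the interface text tells. Its arguments: {"type":"object","properties":{"series":{"type":"array"}},"required":["series"]}

```bash
mkdir -p pics; cat > h.py <<'E'
from bench import *
import numpy as np, cv2
from scipy.spatial.transform import Rotation as R
def cam(n):
    c=read_camera(n); c['R']=cv2.Rodrigues(np.array(c['rvec'],float))[0]; c['t']=np.array(c['tvec'],float).ravel(); c['K']=np.array(c['camera_matrix']); return c
def world(c):
    d=c['depth']; v,u=np.indices(d.shape); K=c['K']
    p=np.stack([(u-K[0,2])/K[0,0]*d,(v-K[1,2])/K[1,1]*d,d],-1)
    w=(p-c['t'])@c['R']; w[d==0]=np.nan; return w
def ray(c,u,v,z):
    d=c['R'].T@np.linalg.inv(c['K'])@np.array([u,v,1.]); o=-c['R'].T@c['t']; return o+d*(z-o[2])/d[2]
E
python3 - <<'E'
from h import *
o=get_obs(); print(o)
for n in('top','side'):
    c=cam(n); cv2.imwrite(f'pics/{n}0.png',c['color'][:,:,::-1]); print(n,c['K'],-c['R'].T@c['t'],c['R'])
    np.savez(f'{n}0.npz',**{k:c[k] for k in('color','depth','K','R','t')})
E
```

```text
{'t': 0.0, 'joint_positions': array([-1.45532416e+00,  3.78093355e-01,  7.96209045e-02,  1.27441722e+00,
        2.62473065e-05,  1.46044002e+00]), 'qd': array([-0.00041942,  0.00075626, -0.00121425,  0.00010441, -0.00129305,
       -0.00068675]), 'joint_efforts': array([ 1.13755905e-03, -4.63603306e+01,  2.69876039e+01,  2.08724092e-02,
        2.38192501e-05, -1.04089665e-05]), 'tcp_pos': array([ 0.12864805, -0.55966538,  0.19554175]), 'ee_rot': array([-1.04670164e-03,  9.93631414e-01,  1.12674383e-01,  1.04462932e-05]), 'contact_force': array([-0.31782817,  0.94307065,  0.10234405]), 'wrist_torque': array([ 0.0138226 ,  0.05306111, -0.01705895]), 'grasp_force': 0.0, 'grip_width': 0.08515266987207823}
top [[434.3914536    0.         271.07544511]
 [  0.         434.3914536  208.11120584]
 [  0.           0.           1.        ]] [ 0.47186666 -0.09344834  1.30868444] [[ 2.83745129e-03 -9.99995933e-01  2.86493745e-04]
 [-9.97574410e-01 -2.85050597e-03 -6.95497797e-02]
 [ 6.95503136e-02 -8.84547155e-05 -9.97578441e-01]]
side [[392.69125909   0.         279.21568434]
 [  0.         392.69125909 208.5425261 ]
 [  0.           0.           1.        ]] [0.47483027 0.96441995 0.55541213] [[-9.96435942e-01 -8.43512821e-02  5.23804146e-04]
 [-3.37064348e-02  3.92464085e-01 -9.19149508e-01]
 [ 7.73258651e-02 -9.15891262e-01 -3.93908502e-01]]
```

View pics/top0.png

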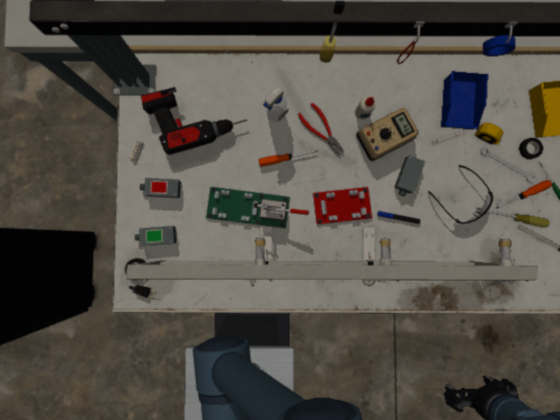

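View pics/side0.png

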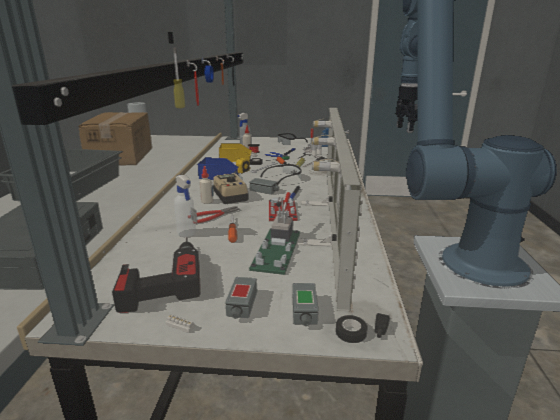

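The top view shows the green housing at (157,236), the red one at (160,188), the pass nest at (248,207) with the clamp to its right, and the reject nest at (342,205). A standing panel runs along row 270 and has to be cleared. In the side view, the glands face the camera, towards +y.

```bash
python3 - <<'E'
from h import *
def ld(n): return dict(np.load(n+'0.npz'))
c=ld('top'); w=world(c)
im=c['color'][:,:,::-1]
a=cv2.resize(im[165:260,120:320],(800,380),interpolation=cv2.INTER_CUBIC)
b=cv2.resize(im[180:235,300:430],(800,340)[:2],interpolation=cv2.INTER_CUBIC)[:220*2]
b=cv2.resize(im[180:232,305:425],(508,220),interpolation=cv2.INTER_CUBIC)
s=ld('side'); e=cv2.resize(s['color'][185:275,240:310,::-1],(171,220)); e=cv2.copyMakeBorder(e,0,0,0,800-508-171,0)
cv2.imwrite('pics/crop1.png',np.vstack([a,np.hstack([b,e])]))
hsv=cv2.cvtColor(c['color'],cv2.COLOR_RGB2HSV)
H,S,V=[hsv[...,i].astype(int) for i in range(3)]
def comps(name,m):
    n,l,st,ce=cv2.connectedComponentsWithStats(m.astype(np.uint8))
    for i in range(1,n):
        if st[i,4]>25:
            p=w[l==i]; cnt=np.argwhere(l==i)[:,::-1].astype(np.float32)
            print(name,st[i],ce[i].round(1),'med',np.nanmedian(p,0).round(4),'rect',cv2.minAreaRect(cnt))
roi=np.zeros(H.shape,bool); roi[140:280,115:430]=1
comps('g',roi&(H>50)&(H<90)&(S>90)); comps('r',roi&((H<6)|(H>174))&(S>140)&(V>60))
for r,cc in((270,200),(270,300),(262,400),(245,260),(268,140),(290,140),(22,300),(22,100)): print(r,cc,w[r,cc].round(3))
# panel top extents
m=(w[...,2]>0.05)&(w[...,0]<0.45)&(np.indices(H.shape)[0]<300); print(np.nanpercentile(w[m],[1,50,99],axis=0).round(3))
# housing cover by height
for nm,(r0,r1,c0,c1) in {'G':(222,250,130,185),'Rd':(174,202,132,188)}.items():
    z=w[r0:r1,c0:c1]; mm=(np.abs(z[...,2]-.04)<.006); q=np.argwhere(mm)[:,::-1]+[c0,r0]
    print(nm,mm.sum(),np.nanmean(z[mm],0).round(4)); P=z[mm][:,:2].astype(np.float32); print(cv2.minAreaRect(P*1000))
np.set_printoptions(linewidth=250)
print((w[190:224:2,205:295:3,2]*1000).round())
print((w[186:226:2,308:376:3,2]*1000).round())
E
```

```text
g [ 207  188   79   39 1257] [238.7 207.8] med [0.5653 0.0084 0.0107] rect ((247.3692626953125, 207.04617309570312), (78.88609313964844, 30.512544631958008), 7.125016689300537)
g [263 194  21   7  93] [272.7 197.1] med [ 0.5959 -0.0992  0.01  ] rect ((272.98779296875, 197.1097412109375), (20.540266036987305, 4.417261123657227), 6.34019136428833)
g [147 230  15  12 148] [153.6 235.5] med [0.4779 0.2481 0.0413] rect ((153.68443298339844, 235.52871704101562), (10.230539321899414, 14.123575210571289), 84.80557250976562)
r [168 140  28   8 126] [177.4 142.5] med [0.751  0.1837 0.06  ] rect ((181.5, 143.5), (7.0, 27.0), 90.0)
r [151 182  15  11 146] [158.5 186.7] med [0.6216 0.2359 0.0413] rect ((158.0, 187.0), (10.0, 14.0), 90.0)
r [ 313  187   59   37 1362] [341.4 205.2] med [ 0.5725 -0.3054  0.0108] rect ((342.0299072265625, 205.09271240234375), (31.44521713256836, 55.28702926635742), 83.41805267333984)
r [290 209  18   5  64] [298.7 211.2] med [ 0.5476 -0.1708  0.1092] rect ((298.5841979980469, 211.15843200683594), (17.114639282226562, 3.5821340084075928), 5.710593223571777)
270 200 [0
[... 4819 characters left out ...]
 1.   5.  10.   8.  29.  14.  11.   8.   9.  11.  10.  11.  12.  12.  23.  23.  29.  22.  28.  16.   8.  -1.]
 [ -2.  -1.  -1.  15.  12.  14.   9.  11.  20.  18.  14.  12.   9.   9.   8.  26.  25.  25.  13.  14.  18.   7.   3.]
 [  1.  -0.  -3.  11.  15.  14.  13.  12.  27.  28.  11.  12.  11.   7.  14.  12.  16.  13.  12.  13.  12.   7.   0.]
 [  2.   3.  -5.  13.  15.  10.  12.  16.  12.  12.  12.   7.   9.   9.  13.   8.   8.   2.   1.  -4.   0.   4.   1.]
 [  1.  -0.  -3.  11.  17.  11.  11.  14.  13.   7.  12.   2.   2.   0.  -1.  -1.   3.   2.   0.   1.   0.  -3.   3.]
 [ -3.   8.  -0.   6.   9.  -0.   2.  -5.   0.   2.   0.   1.   1.  -1.   0.   4.  -4.   6.  -3.   6.   4.  -5.  -2.]]
```

View pics/crop1.png

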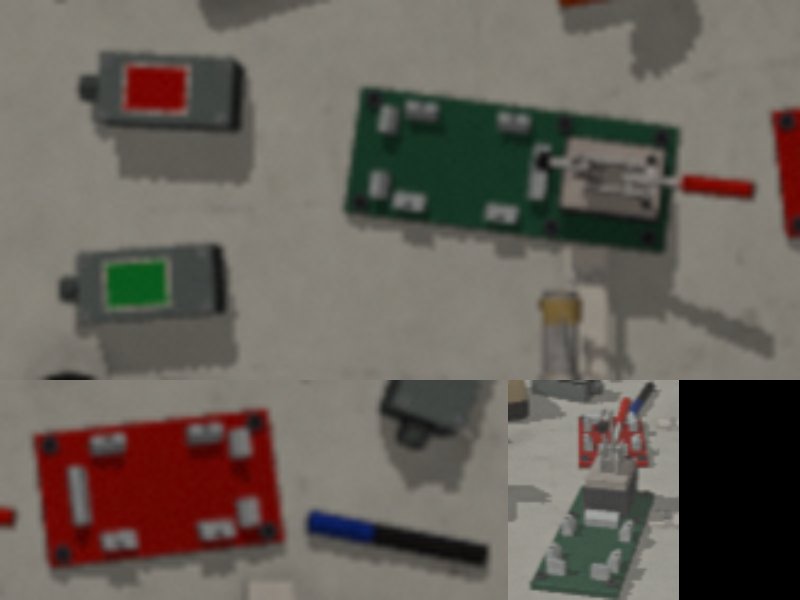

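The crop shows the pass nest slot at the left (world +y) with the end stop next to the clamp. The reject nest's slot is at its right end (world −y), so the red housing needs a half turn. Both glands point left. Next I'll measure precise poses.

```bash
cat >> h.py <<'E'
def hullpose(c,mask,z):
    """largest component -> hull in plane z -> centroid, long-axis dir, size"""
    cs,_=cv2.findContours(mask.astype(np.uint8),cv2.RETR_EXTERNAL,cv2.CHAIN_APPROX_NONE)
    hull=cv2.convexHull(max(cs,key=cv2.contourArea))[:,0]
    P=np.array([ray(c,u,v,z)[:2] for u,v in hull])
    big=((P-P.mean(0))*1e4).astype(np.float32); mo=cv2.moments(big.reshape(-1,1,2))
    cen=P.mean(0)+np.array([mo['m10'],mo['m01']])/mo['m00']/1e4
    ang=.5*np.arctan2(2*mo['mu11'],mo['mu20']-mo['mu02'])
    rc=cv2.minAreaRect(big)
    return cen.round(4),np.degrees(ang).round(2),(np.array(rc[1])/10).round(1),rc[2]
def masks(c):
    w=world(c); hsv=cv2.cvtColor(c['color'],cv2.COLOR_RGB2HSV).astype(int); H,S,V=[hsv[...,i] for i in range(3)]
    return w,(H>50)&(H<90)&(S>90),((H<6)|(H>174))&(S>140)&(V>50)
E
python3 - <<'E'
from h import *
c=dict(np.load('top0.npz')); w,g,r=masks(c); z=w[...,2]
def box(m,r0,r1,c0,c1):
    o=np.zeros_like(m); o[r0:r1,c0:c1]=m[r0:r1,c0:c1]; return o
med=cv2.medianBlur(np.nan_to_num(z).astype(np.float32),3)
for n,b in {'G':(222,250,130,185),'R':(174,202,132,188)}.items():
    m=box((med>.036),*b); print('cover',n,hullpose(c,cv2.morphologyEx(m.astype(np.uint8),cv2.MORPH_OPEN,np.ones((5,5))),.04))
print('tagG',hullpose(c,box(g,222,250,130,185),.04)); print('tagR',hullpose(c,box(r,174,202,132,188),.04))
gm=cv2.morphologyEx(box(g,180,235,200,295).astype(np.uint8),cv2.MORPH_CLOSE,np.ones((5,5)))
print('pass',hullpose(c,gm,.01)); print('rej',hullpose(c,box(r,180,230,308,376),.01))
print('handle',hullpose(c,box(r,205,216,289,309),.105))
# rails
for n,b,rng in (('passrails',(186,230,203,266),(.019,.036)),('rejrails',(184,230,310,374),(.019,.036))):
    m=box((med>rng[0])&(med<rng[1]),*b); k,l,st,ce=cv2.connectedComponentsWithStats(m.astype(np.uint8))
    for i in range(1,k):
        if st[i,4]>3: print(n,st[i,4],ray(c,*ce[i],.026)[:2].round(4))
for col in (150,250,300,350,450): # wall
    q=np.where(med[230:300,col]>.29)[0]+230; print(col,ray(c,col,q.min()-.5,.302).round(3),ray(c,col,q.max()+.5,.302).round(3))
row=np.where(med[271,:]>.29)[0]; print(ray(c,row.min(),271,.302).round(3),ray(c,row.max(),271,.302).round(3))
m=(med>.2)&(med<.28)&(np.indices(med.shape)[0]<300)&(np.indices(med.shape)[0]>225); k,l,st,ce=cv2.connectedComponentsWithStats(m.astype(np.uint8))
for i in range(1,k):
    if st[i,4]>15: p=w[l==i]; print('peg',np.nanmin(p,0).round(3),np.nanmax(p,0).round(3))
# side view robot heights: points near robot
s=dict(np.load('side0.npz')); ws=world(s); mm=(ws[...,0]<.3)&(ws[...,1]<.3)&(ws[...,1]>-.8)&(ws[...,2]>.05)&(ws[...,2]<1.2)
P=ws[mm]; 
for zz in np.arange(.1,1.2,.1):
    q=P[np.abs(P[:,2]-zz)<.05]; 
    if len(q): print('arm',zz.round(2),np.percentile(q,[2,98],axis=0)[:,:2].round(2).tolist())
E
```

```text
cover G (array([0.4782, 0.2404]), np.float64(-86.66), array([52. , 96.3]), 1.3647198677062988)
cover R (array([0.6203, 0.2287]), np.float64(88.54), array([50.2, 97.6]), 0.16482870280742645)
tagG (array([0.4792, 0.248 ]), np.float64(-84.1), array([29.8, 41. ]), 5.360612392425537)
tagR (array([0.6219, 0.2378]), np.float64(88.33), array([29.5, 41.2]), 0.16471385955810547)
pass (array([ 0.5657, -0.0231]), np.float64(82.98), array([236.9,  91.8]), 82.87799072265625)
rej (array([ 0.5721, -0.3062]), np.float64(-83.34), array([ 94.5, 165.8]), 6.530613422393799)
handle (array([ 0.5477, -0.1698]), np.float64(85.45), array([47.5, 10. ]), 84.43803405761719)
passrails 29 [0.6075 0.0422]
passrails 27 [0.5998 0.0663]
passrails 29 [ 0.5988 -0.0261]
passrails 5 [ 0.5769 -0.0453]
passrails 31 [ 0.5539 -0.0438]
passrails 28 [0.5529 0.0728]
passrails 28 [0.5396 0.05  ]
passrails 27 [ 0.5307 -0.0183]
rejrails 27 [ 0.6089 -0.338 ]
rejrails 30 [ 0.6008 -0.2697]
rejrails 26 [ 0.6009 -0.3623]
rejrails 52 [ 0.564  -0.2496]
rejrails 28 [ 0.5529 -0.368 ]
rejrails 26 [ 0.5403 -0.3455]
rejrails 28 [ 0.5333 -0.277
[... 159 characters left out ...]
-0.276  0.302] [ 0.378 -0.275  0.302]
450 [ 0.411 -0.506  0.302] [ 0.377 -0.505  0.302]
[0.396 0.237 0.302] [ 0.399 -0.706  0.302]
peg [ 0.396 -0.079  0.004] [ 0.473 -0.043  0.269]
peg [ 0.393 -0.452  0.001] [ 0.474 -0.359  0.264]
peg [ 0.395 -0.815  0.003] [ 0.472 -0.652  0.264]
peg [ 0.348 -0.058  0.003] [ 0.374 -0.028  0.276]
peg [ 0.346 -0.437 -0.002] [ 0.372 -0.349  0.275]
peg [ 0.344 -0.817 -0.001] [ 0.373 -0.649  0.274]
arm 0.1 [[-0.05, -0.01], [0.07, 0.07]]
arm 0.2 [[-0.07, 0.0], [0.23, 0.09]]
arm 0.3 [[-0.08, -0.59], [0.23, 0.09]]
arm 0.4 [[0.11, -0.55], [0.22, 0.03]]
arm 0.5 [[0.13, -0.57], [0.22, -0.01]]
arm 0.6 [[0.14, -0.58], [0.23, -0.05]]
arm 0.7 [[0.15, -0.57], [0.18, -0.47]]
```

```bash
cat >> h.py <<'E'
def plan(*T,spin=None):
    """targets (x,y,z,yaw_deg of tool x): print units from the present pose"""
    o=get_obs(); q=np.array(o['ee_rot']); R0=R.from_quat(q[[1,2,3,0]]); p0=np.array(o['tcp_pos'])
    M=R0.as_matrix(); print('t',round(o['t'],2),'tcp',p0.round(4),'yaw',np.degrees(np.arctan2(M[1,0],M[0,0])).round(2),'q',np.array(o['joint_positions']).round(2),'F',np.array(o['contact_force']).round(1),'w',round(o['grip_width'],4),'gf',round(o['grasp_force'],1))
    for x,y,z,a in T:
        a=np.radians(a); G=R.from_matrix(np.array([[np.cos(a),np.sin(a),0],[np.sin(a),-np.cos(a),0],[0,0,-1]]))
        print((x,y,z),'->',((R0.inv()*G).as_rotvec()/np.radians(8)).round(3),(R0.inv().apply(np.array([x,y,z])-p0)/.04).round(3))
E
python3 -c "
from h import *
plan((.129,-.56,.38,12.9),(.129,-.56,.38,-40),(.52,-.2,.38,-85.7))"
```

```text
t 0.1 tcp [ 0.1286 -0.5598  0.1956] yaw 12.94 q [-1.46  0.38  0.08  1.27 -0.    1.46] F [-0.7  0.8 -0.1] w 0.0851 gf 0.0
(0.129, -0.56, 0.38) -> [-0.014 -0.001  0.004] [ 0.009 -0.    -4.609]
(0.129, -0.56, 0.38) -> [-1.300e-02  5.000e-03  6.617e+00] [ 0.009 -0.    -4.609]
(0.52, -0.2, 0.38) -> [-1.1000e-02  1.1000e-02  1.2329e+01] [11.55  -6.584 -4.595]
```

drive_tool(series=[0,0,1,0,0,-1.2,75,0,0,2,0,0,-2.4,75,0,0,3,0,0,-3.6,75,0,0,4,0,0,-4.6,75,0,0,5,1,-0.5,-4.6,75,0,0,6,2,-1.1,-4.6,75,0,0,7,3,-1.7,-4.6,75,0,0,8,4,-2.3,-4.6,75,0,0,9,5,-2.8,-4.6,75,0,0,10,6,-3.4,-4.6,75,0,0,11,7,-4,-4.6,75,0,0,12,8,-4.6,-4.6,75])

```text
t: 1.3
tcp_pos: [0.2466, -0.3896, 0.3803]
ee_rot: [-0.04, 0.82, -0.57, 0.023]
contact_force: [0.3, 0.1, -0.1]
grip_width: 0.075
grasp_force: 0.0
```

```bash
python3 -c "
from h import *
plan((.52,-.1,.37,-85.7),(.5,.15,.3,-85.7),(.4774,.2474,.2,-85.7),(.4774,.2474,.06,-85.7))"
```

```text
t 1.3 tcp [ 0.2466 -0.3896  0.3803] yaw -69.54 q [-1.21  0.16  0.27  1.68  0.09  3.14] F [ 0.3  0.1 -0.1] w 0.075 gf 0.0
(0.52, -0.1, 0.37) -> [-0.652  0.15   2.017] [-4.391 -8.869  1.118]
(0.5, 0.15, 0.3) -> [-0.652  0.15   2.017] [-10.408 -10.412   3.066]
(0.4774, 0.2474, 0.2) -> [-0.652  0.15   2.017] [-12.867 -10.499   5.605]
(0.4774, 0.2474, 0.06) -> [-0.652  0.15   2.017] [-12.839 -10.175   9.089]
```

```bash
python3 -c "
from h import *
plan(*[(.2466+.2534*k/12,-.3896+.3396*k/12,.385,-69.5+8*k) for k in range(1,13)])"
```

```text
t 1.3 tcp [ 0.2466 -0.3896  0.3803] yaw -69.54 q [-1.21  0.16  0.27  1.68  0.09  3.14] F [ 0.3  0.1 -0.1] w 0.075 gf 0.0
(0.26771666666666666, -0.3613, 0.385) -> [-0.667  0.01  -1.006] [-0.479 -0.749 -0.045]
(0.28883333333333333, -0.333, 0.385) -> [-0.668 -0.037 -2.006] [-0.958 -1.487  0.027]
(0.30995, -0.30469999999999997, 0.385) -> [-0.666 -0.084 -3.005] [-1.436 -2.226  0.1  ]
(0.3310666666666667, -0.2764, 0.385) -> [-0.663 -0.131 -4.004] [-1.914 -2.964  0.172]
(0.35218333333333335, -0.24810000000000001, 0.385) -> [-0.657 -0.178 -5.003] [-2.392 -3.702  0.245]
(0.3733, -0.21979999999999997, 0.385) -> [-0.648 -0.225 -6.003] [-2.871 -4.441  0.317]
(0.3944166666666667, -0.19149999999999998, 0.385) -> [-0.638 -0.273 -7.002] [-3.349 -5.179  0.389]
(0.41553333333333337, -0.16319999999999998, 0.385) -> [-0.625 -0.321 -8.001] [-3.827 -5.918  0.462]
(0.43665000000000004, -0.13490000000000002, 0.385) -> [-0.61  -0.369 -9.   ] [-4.305 -6.656  0.534]
(0.4577666666666667, -0.10660000000000003, 0.385) -> [-0.592 -0.417 -9.999] [-4.784 -7.395  0.607]
(0.4788833333333334, -0.07829999999999998, 0.385) -> [ -0.571  -0.465 -10.998] [-5.262 -8.133  0.679]
(0.5, -0.04999999999999993, 0.385) -> [ -0.548  -0.514 -11.997] [-5.74  -8.871  0.752]
```

drive_tool(series=[-0.6,0,-1,-0.5,-0.8,-0.1,75,-0.7,0,-2,-1,-1.5,0,75,-0.7,-0.1,-3,-1.4,-2.2,0.1,75,-0.7,-0.1,-4,-1.9,-3,0.2,75,-0.65,-0.2,-5,-2.4,-3.7,0.2,75,-0.65,-0.2,-6,-2.9,-4.4,0.3,75,-0.65,-0.3,-7,-3.3,-5.2,0.4,75,-0.6,-0.3,-8,-3.8,-5.9,0.5,75,-0.6,-0.4,-9,-4.3,-6.7,0.5,75,-0.6,-0.4,-10,-4.8,-7.4,0.6,75,-0.6,-0.5,-11,-5.3,-8.1,0.7,75,-0.55,-0.5,-12,-5.7,-8.9,0.75,75])

```text
t: 2.5
tcp_pos: [0.5018, -0.0504, 0.3846]
ee_rot: [0.001, 0.973, 0.232, -0.0]
contact_force: [-0.2, -0.3, -0.0]
grip_width: 0.0749
grasp_force: 0.0
```

```bash
python3 -c "
from h import *
plan((.5,.1,.36,60),(.48,.2,.3,94.3),(.4777,.2474,.2,94.3),(.4777,.2474,.07,94.3))"
```

```text
t 2.5 tcp [ 0.5018 -0.0504  0.3846] yaw 26.85 q [-0.22  0.27  0.42  1.72 -0.    2.45] F [-0.2 -0.3 -0. ] w 0.0749 gf 0.0
(0.5, 0.1, 0.36) -> [ 0.007  0.011 -4.144] [ 1.659 -3.376  0.609]
(0.48, 0.2, 0.3) -> [ 4.000e-03  1.300e-02 -8.432e+00] [ 2.344 -5.834  2.105]
(0.4777, 0.2474, 0.2) -> [ 4.000e-03  1.300e-02 -8.432e+00] [ 2.83  -6.921  4.603]
(0.4777, 0.2474, 0.07) -> [ 4.000e-03  1.300e-02 -8.432e+00] [ 2.834 -6.926  7.853]
```

drive_tool(series=[0,0,-1,0.4,-0.8,0.1,75,0,0,-2,0.8,-1.6,0.3,75,0,0,-3,1.2,-2.4,0.4,75,0,0,-4,1.6,-3.3,0.6,75,0,0,-5,1.9,-4.2,0.9,72,0,0,-6,2.1,-5,1.3,72,0,0,-7,2.3,-5.7,2.0,72,0,0,-8,2.6,-6.5,3,72,0,0,-8.43,2.83,-6.92,4,72,0,0,-8.43,2.83,-6.92,5,72,0,0,-8.43,2.83,-6.92,6,72,0,0,-8.43,2.83,-6.92,6.9,72])

```text
t: 3.7
tcp_pos: [0.4789, 0.2456, 0.1064]
ee_rot: [0.001, 0.682, 0.731, -0.001]
contact_force: [0.2, 0.2, -0.8]
grip_width: 0.0718
grasp_force: 0.0
```

```bash
python3 - <<'E'
from h import *
plan((.4777,.2474,.03,94.3),(.4777,.2474,.013,94.3))
cs=[cam(n)['color'][:,:,::-1] for n in('top','side')]
a=cv2.resize(cs[0][170:290,100:260],(533,400)); b=cv2.resize(cs[1][200:360,200:306+100],(515,400))[:,:267]
b=cv2.resize(cs[1][150:350,220:380],(267,334)); b=cv2.copyMakeBorder(b,0,66,0,0,0)
cv2.imwrite('pics/g1.png',np.hstack([a,b]))
E
```

```text
t 3.7 tcp [0.4789 0.2456 0.1064] yaw 93.96 q [ 0.36  0.35 -0.2   1.02 -0.    1.86] F [ 0.2  0.2 -0.8] w 0.0718 gf 0.0
(0.4777, 0.2474, 0.03) -> [-0.     0.018 -0.042] [ 0.051 -0.027  1.91 ]
(0.4777, 0.2474, 0.013) -> [-0.     0.018 -0.042] [ 0.052 -0.027  2.335]
```

View pics/g1.png

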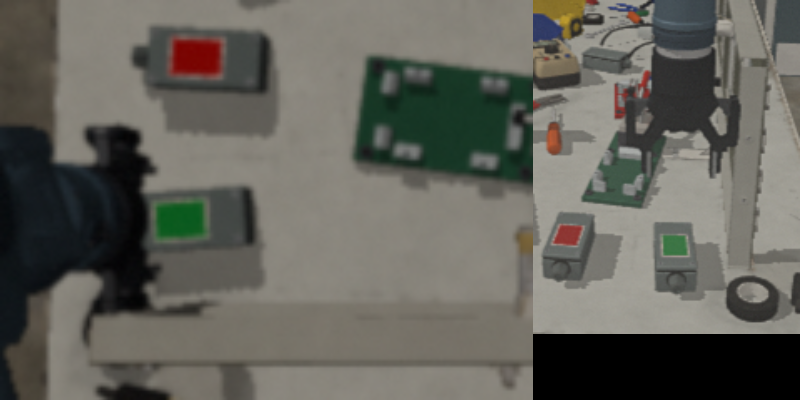

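drive_tool(series=[0,0,0,0.05,-0.03,1,72,0,0,0,0.05,-0.03,1.7,72,0,0,0,0.05,-0.03,2.1,72,0,0,0,0.05,-0.03,2.33,72,0,0,0,0.05,-0.03,2.33,60,0,0,0,0.05,-0.03,2.33,48,0,0,0,0.05,-0.03,2.33,44,0,0,0,0.05,-0.03,2.33,44,0,0,0,0.05,-0.03,2.33,44,0,0,0,0.05,-0.03,2.33,44])

```text
t: 4.8
tcp_pos: [0.4788, 0.2474, 0.0157]
ee_rot: [0.001, 0.682, 0.731, -0.0]
contact_force: [0.4, 0.2, -0.5]
grip_width: 0.0438
grasp_force: 0.0
```

```bash
python3 - <<'E'
from h import *
plan((.4777,.2474,.15,94.3),(.57,.0194,.15,82.8),(.57,.0194,.08,82.8))
c=cam('top'); w,g,r=masks(c); g[:, 190:]=0; g[:222]=0
print(g.sum(),hullpose(c,g,.04))
E
```

```text
t 4.8 tcp [0.4788 0.2474 0.0157] yaw 93.92 q [ 0.36  0.43 -0.33  0.81 -0.    1.86] F [ 0.4  0.2 -0.5] w 0.0438 gf 0.0
(0.4777, 0.2474, 0.15) -> [ 0.011  0.014 -0.047] [-0.005 -0.022 -3.357]
(0.57, 0.0194, 0.15) -> [0.013 0.013 1.39 ] [-5.849  1.89  -3.342]
(0.57, 0.0194, 0.08) -> [0.013 0.013 1.39 ] [-5.846  1.887 -1.592]
594 (array([0.4801, 0.2406]), np.float64(3.83), array([29.2, 26.2]), 1.2547005414962769)
```

```bash
python3 - <<'E'
from h import *
cs=[cam(n)['color'][:,:,::-1] for n in('top','side')]
a=cv2.resize(cs[0][195:285,100:220],(480,360)); b=cv2.resize(cs[1][200:350,240:380],(320,343)); b=cv2.copyMakeBorder(b,0,17,0,0,0)
cv2.imwrite('pics/g2.png',np.hstack([a,b]))
E
```

```text
(no output)
```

View pics/g2.png

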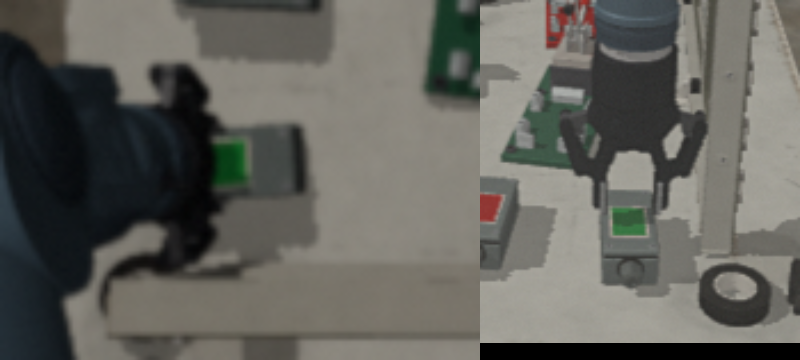

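```bash
python3 - <<'E'
from h import *
s=cam('side'); t=cam('top')
def pr(c,p): q=c['K']@(c['R']@np.array(p)+c['t']); return (q[:2]/q[2]).round(1)
p=get_obs()['tcp_pos']
for c in(s,t): print(pr(c,p),pr(c,p+[0,0,.1]),pr(c,[.478,.19,.04]),pr(c,[.478,.29,.04]))
w=world(s); 
for r in range(248,296,4): print(r,[ (cc,)+tuple((w[r,cc]*1000).round()) for cc in (292,293,302,304,314,316,328)])
w,g,_=masks(s); g[:280]=0; n,l,st,ce=cv2.connectedComponentsWithStats(g.astype(np.uint8)); i=1+st[1:,4].argmax(); print('side tag',ce[i],ray(s,*ce[i],.04),np.nanmedian(w[l==i],0))
E
```

```text
[304.7 305.5] [306.  266.7] [305.9 281.6] [304.8 308.5]
[156.3 235.8] [146.7 235.6] [173.7 236. ] [139.4 235.9]
248 [(292, np.float64(508.0), np.float64(261.0), np.float64(167.0)), (293, np.float64(506.0), np.float64(263.0), np.float64(168.0)), (302, np.float64(487.0), np.float64(282.0), np.float64(179.0)), (304, np.float64(483.0), np.float64(282.0), np.float64(179.0)), (314, np.float64(464.0), np.float64(282.0), np.float64(180.0)), (316, np.float64(459.0), np.float64(261.0), np.float64(168.0)), (328, np.float64(434.0), np.float64(241.0), np.float64(159.0))]
252 [(292, np.float64(508.0), np.float64(263.0), np.float64(158.0)), (293, np.float64(506.0), np.float64(261.0), np.float64(157.0)), (302, np.float64(487.0), np.float64(260.0), np.float64(158.0)), (304, np.float64(483.0), np.float64(259.0), np.float64(157.0)), (314, np.float64(463.0), np.float64(260.0), np.float64(159.0)), (316, np.float64(459.0), np.float64(259.0), np.float64(159.0)), (328, np.float64(434.0), np.float64(248.0), np.float64(154.0))]
256 [(292, np.float64(508.0), np.float64(261.0), np.float64(148.0)), (293, np.floa
[... 3782 characters left out ...]
6.0), np.float64(42.0)), (316, np.float64(456.0), np.float64(254.0), np.float64(68.0)), (328, np.float64(424.0), np.float64(155.0), np.float64(1.0))]
292 [(292, np.float64(510.0), np.float64(179.0), np.float64(1.0)), (293, np.float64(504.0), np.float64(263.0), np.float64(61.0)), (302, np.float64(486.0), np.float64(233.0), np.float64(41.0)), (304, np.float64(481.0), np.float64(228.0), np.float64(38.0)), (314, np.float64(459.0), np.float64(230.0), np.float64(40.0)), (316, np.float64(455.0), np.float64(257.0), np.float64(60.0)), (328, np.float64(424.0), np.float64(170.0), np.float64(0.0))]
side tag [304.39215686 296.69934641] [0.47987504 0.24895043 0.04      ] [0.4803122  0.25153268 0.04160587]
```

```bash
python3 - <<'E'
from h import *
s=cam('side'); w=world(s)
m=(w[...,1]>.24)&(w[...,1]<.275)&(w[...,2]>.046)&(w[...,2]<.13)&(abs(w[...,0]-.48)<.07)
for a in np.arange(.045,.13,.01):
    k=m&(abs(w[...,2]-a-.005)<.005); x=np.sort(w[k][:,0])*1000
    if len(x): print(a.round(3),len(x),'L',x[x<480][[0,-1]].round() if (x<480).any() else '', 'R',x[x>480][[0,-1]].round() if (x>480).any() else '')
m=(abs(w[...,0]-.48)<.035)&(w[...,1]>.25)&(w[...,1]<.27)&(w[...,2]>.005)&(w[...,2]<.06)
cc=np.argwhere(m); print(len(cc)); 
c=s['color']; print(c[282:310:2,288:322:2].mean(-1).astype(int))
E
```

```text
0.055 37 L [443. 455.] R [500. 511.]
0.065 52 L [443. 456.] R [500. 511.]
0.075 51 L [443. 456.] R [500. 511.]
0.085 49 L [435. 456.] R [501. 514.]
0.095 110 L [424. 455.] R [501. 530.]
0.105 141 L [422. 457.] R [499. 532.]
0.115 131 L [418. 472.] R [485. 536.]
0.125 78 L [417. 479.] R [481. 537.]
152
[[153  55  76 101 138 159 160 161 160 159 158 159 158 161  57 109  59]
 [150  51  77  99  92  99 100  95  99  98  99 104 100 107  51 110  47]
 [148  51  77  99 102 101 101 102  99 102 106 102 100 101  57 108  50]
 [148  50  76  98 101 100 102 102 103 101 102  99 102  94  57 107  50]
 [159  66  79  98 127 114 114 115 114 124 138 129 115  94  64 104  49]
 [160 158 138  97 131  84  80  80  77  65  64  65 116  79  66 113 158]
 [159 158 118 100 121  71  66  65  68  67  66  67 105  79 106 136 159]
 [159 161 116 102 130  74  67  67  68  66  68  65  94  77  93 121 117]
 [159 162 123 101 130  87  75  70  67  69  81  80 120 104  97 117 115]
 [159 163 125 103 123  85  83  79  81  79  80  77 122 107 101 117 115]
 [158 163 125 103 124 103  88  88  87  91  88  87 113 114 100 115 116]
 [158 161 125 102 104 107 110 107 108 109 110 108 112 105  98 117 114]
 [160 161 146 105 102 106 104 103 104 103 104 104 102 105 105 106 116]
 [160 158 144 106 107 106 107 106 106 105 104 105 105 117 111 101 117]]
```

The fingertips are actually about 39 mm higher than the reported TCP: the side depth puts them at z≈0.055 when the report says 0.016. They closed above the cover and nothing was moved. I'll reopen, then go down by camera.

drive_tool(series=[0,0,0,0,0,0,72,0,0,0,0,0,0,72,0,0,0,0,0,0,72,0,0,0,0,0,0.3,72,0,0,0,0,0,0.5,72,0,0,0,0,0,0.7,72,0,0,0,0,0,0.7,72])

```text
t: 5.8
tcp_pos: [0.477, 0.2466, -0.0145]
ee_rot: [0.0, 0.682, 0.731, -0.002]
contact_force: [-0.7, -0.6, -0.3]
grip_width: 0.0724
grasp_force: 0.0
```

```bash
cat >> h.py <<'E'
def tips(s,x,y,n=''):
    """finger columns seen by the side camera near (x,y): lowest z and x range on both sides"""
    w=world(s); m=(abs(w[...,1]-y-.012)<.02)&(abs(w[...,0]-x)<.075)&(w[...,2]>.004)&(w[...,2]<.15)&(s['color'].mean(-1)<130)
    P=w[m]; 
    for nm,k in(('near',P[:,0]<x-.028),('far',P[:,0]>x+.028)):
        q=P[k]; low=q[q[:,2]<np.percentile(q[:,2],2)+.02]; print(nm,len(q),'zmin',np.percentile(q[:,2],[0,2,5]).round(4),'x',np.percentile(low[:,0],[3,97]).round(4),'y',np.median(low[:,1]).round(4))
E
python3 - <<'E'
from h import *
plan(); s=cam('side'); tips(s,.4788,.2474); print(np.array(get_obs()['wrist_torque']))
cv2.imwrite('pics/g3.png',cv2.resize(s['color'][220:340,240:380,::-1],(560,480)))
E
```

```text
t 5.8 tcp [ 0.477   0.2466 -0.0145] yaw 93.92 q [ 0.36  0.47 -0.37  0.74 -0.    1.86] F [-0.7 -0.6 -0.3] w 0.0724 gf 0.0
near 625 zmin [0.0096 0.0297 0.0391] x [0.4043 0.4398] y 0.2508
far 515 zmin [0.0317 0.0384 0.0458] x [0.5128 0.524 ] y 0.2598
[ 0.00235069 -0.02202085 -0.02850462]
```

View pics/g3.png

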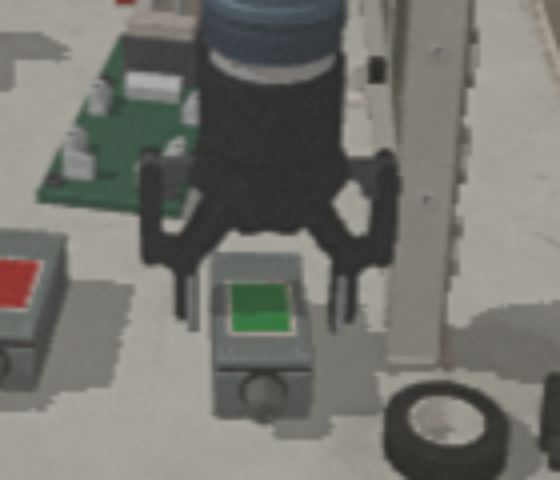

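drive_tool(series=[0,0,0,0,0,0.2,72,0,0,0,0,0,0.36,72,0,0,0,0,0,0.36,66,0,0,0,0,0,0.36,58,0,0,0,0,0,0.36,44,0,0,0,0,0,0.36,44,0,0,0,0,0,0.36,44,0,0,0,0,0,0.36,44])

```text
t: 6.65
tcp_pos: [0.4791, 0.2474, -0.0266]
ee_rot: [0.001, 0.682, 0.731, 0.0]
contact_force: [0.2, 0.3, 1.9]
grip_width: 0.0511
grasp_force: 63.8
```

```bash
python3 - <<'E'
from h import *
plan()
s=cam('side'); w=world(s); 
m=(abs(w[...,1]-.26)<.012)&(abs(w[...,0]-.478)<.06)&(w[...,2]>.002)&(w[...,2]<.035)
print(np.percentile(w[m],[0,5,50],axis=0).round(3))
E
```

```text
t 6.65 tcp [ 0.4791  0.2474 -0.0266] yaw 93.92 q [ 0.36  0.48 -0.38  0.71 -0.    1.86] F [0.2 0.3 1.9] w 0.0511 gf 63.8
[[0.423 0.249 0.002]
 [0.44  0.251 0.002]
 [0.504 0.258 0.023]]
```

```bash
python3 -c "
from h import *
plan((.479,.2474,.025,93.9),(.5714,.0194,.025,82.8),(.5714,.0194,0,82.8))"
```

```text
t 6.7 tcp [ 0.4791  0.2474 -0.0266] yaw 93.92 q [ 0.36  0.48 -0.38  0.71 -0.    1.86] F [0.4 0.2 2.9] w 0.0511 gf 63.8
(0.479, 0.2474, 0.025) -> [0.014 0.013 0.003] [-3.000e-03 -1.000e-03 -1.291e+00]
(0.5714, 0.0194, 0.025) -> [0.016 0.012 1.391] [-5.848  1.914 -1.276]
(0.5714, 0.0194, 0) -> [0.016 0.012 1.391] [-5.846  1.912 -0.651]
```

drive_tool(series=[0,0,0,0,0,-0.6,44,0,0,0,0,0,-1.3,44,0,0,0.2,-0.5,0.2,-1.3,44,0,0,0.4,-1.2,0.4,-1.3,44,0,0,0.6,-2,0.7,-1.3,44,0,0,0.8,-2.9,1,-1.3,44,0,0,1,-3.8,1.3,-1.3,44,0,0,1.2,-4.6,1.5,-1.3,44,0,0,1.39,-5.2,1.7,-1.3,44,0,0,1.39,-5.6,1.85,-1.3,44,0,0,1.39,-5.85,1.91,-1.3,44,0,0,1.39,-5.85,1.91,-1.3,44])

```text
t: 7.9
tcp_pos: [0.5708, 0.0185, 0.0252]
ee_rot: [0.001, 0.75, 0.661, -0.0]
contact_force: [0.6, 0.7, -3.9]
grip_width: 0.0511
grasp_force: 63.8
```

```bash
python3 - <<'E'
from h import *
plan((.5714,.0194,.025,82.8),(.5714,.0194,0,82.8),(.5714,.0194,-.0166,82.8))
t=cam('top'); s=cam('side')
a=cv2.resize(t['color'][165:250,180:300,::-1],(480,340)); b=cv2.resize(s['color'][190:290,220:330,::-1],(320,291)); b=cv2.copyMakeBorder(b,0,49,0,0,0)
cv2.imwrite('pics/p1.png',np.hstack([a,b]))
w=world(s); m=(abs(w[...,1]-.02)<.06)&(w[...,2]>.07)&(w[...,2]<.1)&(abs(w[...,0]-.57)<.035)
print(np.percentile(w[m],[2,50,98],axis=0).round(4))
_,g,_=masks(s); zz=w[...,2]; g&=(zz>.06); n,l,st,ce=cv2.connectedComponentsWithStats(g.astype(np.uint8)); i=1+st[1:,4].argmax(); print(st[i],ray(s,*ce[i],.0916),np.nanmedian(w[l==i],0),hullpose(s,l==i,.0916))
E
```

```text
t 7.9 tcp [0.5708 0.0185 0.0252] yaw 82.76 q [-0.08  0.48 -0.23  0.86 -0.    1.62] F [ 0.6  0.7 -3.9] w 0.0511 gf 63.8
(0.5714, 0.0194, 0.025) -> [ 0.007  0.013 -0.005] [0.024 0.012 0.005]
(0.5714, 0.0194, 0) -> [ 0.007  0.013 -0.005] [0.025 0.011 0.63 ]
(0.5714, 0.0194, -0.0166) -> [ 0.007  0.013 -0.005] [0.026 0.011 1.045]
[[ 0.538  -0.0277  0.0716]
 [ 0.5692  0.0398  0.0922]
 [ 0.6001  0.0753  0.0967]]
[267 225  13   7  71] [0.57054154 0.01877581 0.0916    ] [0.56957509 0.02268945 0.09381695] (array([0.5707, 0.0189]), np.float64(77.95), array([39. , 29.1]), 86.62223052978516)
```

View pics/p1.png

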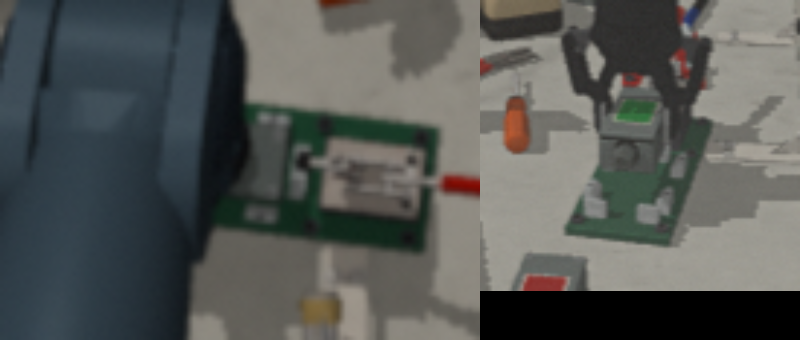

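drive_tool(series=[0,0,0,0.02,0.01,0.2,44,0,0,0,0.02,0.01,0.4,44,0,0,0,0.02,0.01,0.55,44,0,0,0,0.02,0.01,0.65,44,0,0,0,0.02,0.01,0.75,44,0,0,0,0.02,0.01,0.85,44,0,0,0,0.02,0.01,0.9,44,0,0,0,0.02,0.01,0.95,44,0,0,0,0.02,0.01,0.95,44])

```text
t: 8.9
tcp_pos: [0.5713, 0.0197, -0.0126]
ee_rot: [0.001, 0.75, 0.661, -0.0]
contact_force: [-0.4, 0.3, -2.4]
grip_width: 0.0515
grasp_force: 63.8
```

```bash
python3 -c "
from h import *
plan((.5714,.0194,-.0166,82.8))"
```

```text
t 8.9 tcp [ 0.5713  0.0197 -0.0126] yaw 82.8 q [-0.08  0.52 -0.27  0.78 -0.    1.62] F [-0.4  0.3 -2.4] w 0.0515 gf 63.8
(0.5714, 0.0194, -0.0166) -> [ 0.009  0.014 -0.   ] [-0.007  0.004  0.1  ]
```

drive_tool(series=[0,0,0,0,0,0.05,44,0,0,0,0,0,0.1,44,0,0,0,0,0,0.13,44,0,0,0,0,0,0.13,44])

```text
t: 9.3
tcp_pos: [0.5717, 0.0197, -0.0166]
ee_rot: [0.002, 0.75, 0.661, 0.0]
contact_force: [-2.5, 1.2, 4.7]
grip_width: 0.0515
grasp_force: 64.5
```

drive_tool(series=[0,0,0,0,0,0,55,0,0,0,0,0,0,64,0,0,0,0,0,0,64,0,0,0,0,0,-0.2,66,0,0,0,0,0,-0.8,66,0,0,0,0,0,-1.8,66,0,0,0,0,0,-3,66,0,0,0,0,0,-4.2,66,0,0,0,0,0,-4.4,66])

```text
t: 10.2
tcp_pos: [0.5753, 0.0199, 0.1657]
ee_rot: [0.005, 0.75, 0.661, 0.004]
contact_force: [1.4, 0.4, -0.1]
grip_width: 0.066
grasp_force: 0.0
```

```bash
python3 - <<'E'
from h import *
plan((.5468,-.1727,.16,82.8),(.5468,-.1727,.09,82.8),(.5468,-.1727,.0485,82.8))
s=cam('side'); w,g,r=masks(s)
m=(abs(w[...,1]-.015)<.07)&(abs(w[...,2]-.05)<.012)&(abs(w[...,0]-.57)<.05)
print('cover',np.nanmean(w[m],0).round(4),np.percentile(w[m],[3,97],axis=0).round(3)); P=w[m]; A=np.c_[P[:,:2],np.ones(len(P))]; print('plane',np.linalg.lstsq(A,P[:,2],rcond=None)[0].round(4))
k=g&m; print('tag',hullpose(s,k,.05))
E
```

```text
t 10.2 tcp [0.5753 0.0199 0.1657] yaw 82.81 q [-0.07  0.38 -0.    1.18 -0.    1.62] F [ 1.4  0.4 -0.1] w 0.066 gf 0.0
(0.5468, -0.1727, 0.16) -> [0.094 0.009 0.001] [-4.866 -0.107  0.148]
(0.5468, -0.1727, 0.09) -> [0.094 0.009 0.001] [-4.864 -0.13   1.898]
(0.5468, -0.1727, 0.0485) -> [0.094 0.009 0.001] [-4.862 -0.144  2.936]
cover [0.5694 0.0296 0.0488] [[ 0.543 -0.028  0.039]
 [ 0.596  0.073  0.053]]
plane [ 0.0456 -0.0602  0.0247]
tag (array([0.572 , 0.0186]), np.float64(84.97), array([40.2, 27.7]), 83.05368041992188)
```

drive_tool(series=[0,0,0,-0.8,0,0.1,55,0,0,0,-1.8,0,0.1,50,0,0,0,-2.8,-0.05,0.1,45,0,0,0,-3.8,-0.05,0.1,45,0,0,0,-4.6,-0.1,0.1,45,0,0,0,-4.86,-0.1,0.1,45,0,0,0,-4.86,-0.1,0.8,45,0,0,0,-4.86,-0.1,1.6,45,0,0,0,-4.86,-0.1,1.9,45,0,0,0,-4.86,-0.1,1.9,45])

```text
t: 11.25
tcp_pos: [0.5405, -0.1707, 0.0801]
ee_rot: [-0.002, 0.75, 0.662, -0.001]
contact_force: [0.5, -0.2, 0.7]
grip_width: 0.045
grasp_force: 0.0
```

```bash
python3 - <<'E'
from h import *
plan((.5468,-.1727,.0485,82.8))
t=cam('top'); s=cam('side'); w,g,r=masks(t)
a=cv2.resize(t['color'][170:250,190:310,::-1],(480,320)); b=cv2.resize(s['color'][150:260,230:330,::-1],(320,352)); a=cv2.copyMakeBorder(a,0,32,0,0,0)
cv2.imwrite('pics/c1.png',np.hstack([a,b]))
E
```

```text
t 11.25 tcp [ 0.5405 -0.1707  0.0801] yaw 82.84 q [-0.42  0.42 -0.16  0.99 -0.    1.28] F [ 0.5 -0.2  0.7] w 0.045 gf 0.0
(0.5468, -0.1727, 0.0485) -> [-0.031 -0.001  0.006] [-0.031  0.165  0.789]
```

View pics/c1.png

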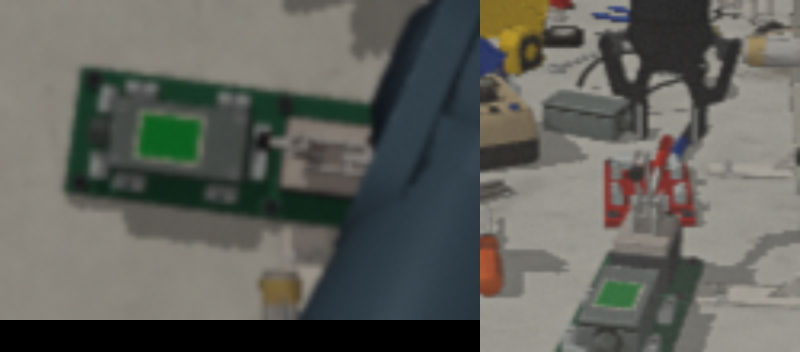

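drive_tool(series=[0,0,0,-0.03,0.16,0,45,0,0,0,-0.03,0.16,0.4,45,0,0,0,-0.03,0.16,0.7,45,0,0,0,-0.03,0.16,0.79,45,0,0,0,-0.03,0.16,0.79,35,0,0,0,-0.03,0.16,0.79,25,0,0,0,-0.03,0.16,0.79,12,0,0,0,-0.03,0.16,0.79,8,0,0,0,-0.03,0.16,0.79,8,0,0,0,-0.03,0.16,0.79,8])

```text
t: 12.35
tcp_pos: [0.5473, -0.1746, 0.0512]
ee_rot: [0.0, 0.75, 0.661, -0.002]
contact_force: [-5.3, -0.3, 1.5]
grip_width: 0.0129
grasp_force: 58.5
```

```bash
python3 - <<'E'
from h import *
plan()
import math
o=get_obs()['tcp_pos']; a=math.radians(82.8)
# arc about the pivot, starting at 1.25 rad
for th in (1.25,1.1,.95,.8,.65,.5,.35,.2,.1,0,-.1,-.2,-.25):
    dy=-.065*(math.sin(th)-math.sin(1.25)); dz=.065*(math.cos(th)-math.cos(1.25)); print(th,round(dy/.04,2),round(-dz/.04,2))
E
```

```text
t 12.35 tcp [ 0.5473 -0.1746  0.0512] yaw 82.78 q [-0.42  0.46 -0.18  0.93 -0.    1.28] F [-5.3 -0.3  1.5] w 0.0129 gf 58.5
1.25 -0.0 -0.0
1.1 0.09 -0.22
0.95 0.22 -0.43
0.8 0.38 -0.62
0.65 0.56 -0.78
0.5 0.76 -0.91
0.35 0.98 -1.01
0.2 1.22 -1.08
0.1 1.38 -1.1
0 1.54 -1.11
-0.1 1.7 -1.1
-0.2 1.86 -1.08
-0.25 1.94 -1.06
```

drive_tool(series=[0,0,0,0.04,0,-0.11,8,0,0,0,0.09,0,-0.22,8,0,0,0,0.15,0,-0.33,8,0,0,0,0.22,0,-0.43,8,0,0,0,0.3,0,-0.53,8,0,0,0,0.38,0,-0.62,8,0,0,0,0.47,0,-0.7,8,0,0,0,0.56,0,-0.78,8,0,0,0,0.66,0,-0.85,8,0,0,0,0.76,0,-0.91,8,0,0,0,0.76,0,-0.91,8])

```text
t: 13.45
tcp_pos: [0.5517, -0.1387, 0.0866]
ee_rot: [-0.003, 0.749, 0.663, 0.002]
contact_force: [-4.3, 13.5, -10.6]
grip_width: 0.0117
grasp_force: 58.5
```

```bash
python3 - <<'E'
from h import *
plan()
s=cam('side')
b=cv2.resize(s['color'][130:250,220:340,::-1],(480,480)); cv2.imwrite('pics/c2.png',b)
E
```

```text
t 13.45 tcp [ 0.5517 -0.1387  0.0866] yaw 83.0 q [-0.36  0.42 -0.14  1.01  0.01  1.33] F [ -4.3  13.5 -10.6] w 0.0117 gf 58.5
```

View pics/c2.png

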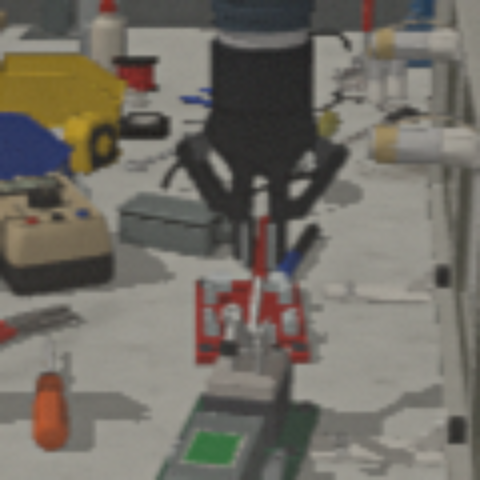

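drive_tool(series=[0,0,0,0.1,0,0,8,0,0,0,0.2,0,-0.02,8,0,0,0,0.3,0,-0.04,8,0,0,0,0.42,0,-0.05,8,0,0,0,0.54,0,-0.05,8,0,0,0,0.66,0,-0.05,8,0,0,0,0.78,0,-0.05,8,0,0,0,0.86,0,-0.04,8,0,0,0,0.92,0,-0.03,8,0,0,0,0.92,0,-0.03,8])

```text
t: 14.5
tcp_pos: [0.5586, -0.1077, 0.0893]
ee_rot: [0.002, 0.75, 0.661, 0.0]
contact_force: [-0.1, -0.6, -0.5]
grip_width: 0.008
grasp_force: 0.0
```

```bash
cat > hd.py <<'E'
from h import *
plan()
for n in('side','top'):
    s=cam(n); w,g,r=masks(s); hsv=cv2.cvtColor(s['color'],cv2.COLOR_RGB2HSV).astype(int)
    m=((hsv[...,0]<8)|(hsv[...,0]>172))&(hsv[...,1]>120)&(w[...,2]>.085)&(w[...,2]<.2)&(abs(w[...,0]-.555)<.03)&(w[...,1]<-.06)&(w[...,1]>-.21)
    P=w[m]; u=np.array([.1253,.9921]); print(n,len(P))
    if len(P)>6:
        a=(P[:,:2]-[.5545,-.1115])@u; b=P[:,2]-.082
        print(' along nest y',np.percentile(a,[2,50,98]).round(4),'z',np.percentile(P[:,2],[2,50,98]).round(4),'angle from medians',np.arctan2(-np.median(a),np.median(b)).round(3),'slope',np.arctan(-np.polyfit(b,a,1)[0]).round(3))
E
python3 hd.py
```

```text
t 14.5 tcp [ 0.5586 -0.1077  0.0893] yaw 82.83 q [-0.3   0.41 -0.15  1.01 -0.    1.39] F [-0.1 -0.6 -0.5] w 0.008 gf 0.0
side 2
top 0
```

```bash
python3 - <<'E'
from h import *
s=cam('side'); t=cam('top')
b=cv2.resize(s['color'][150:230,250:310,::-1],(450,600),interpolation=cv2.INTER_CUBIC); a=cv2.resize(t['color'][180:240,250:310,::-1],(350,350)); a=cv2.copyMakeBorder(a,0,250,0,0,0)
cv2.imwrite('pics/c3.png',np.hstack([b,a]))
w=world(s); c=s['color'].astype(int); m=(c[...,0]>c[...,1]*1.6)&(w[...,2]>.06)&(w[...,1]>-.25)&(w[...,1]<0)
print(np.c_[np.argwhere(m)[:,::-1],(w[m]*1000).round()][:60].astype(int).tolist())
w=world(s); m=(abs(w[...,0]-.5586)<.04)&(abs(w[...,1]+.1)<.03)&(w[...,2]>.09)&(w[...,2]<.2)&(c.mean(-1)<90); print('finger low z',np.sort(w[m][:,2])[:10].round(3))
E
```

```text
[[280, 200, 562, -98, 126], [287, 209, 543, -116, 90], [290, 216, 533, -117, 67]]
finger low z [0.09  0.091 0.125 0.126 0.126 0.128 0.129 0.129 0.13  0.13 ]
```

View pics/c3.png

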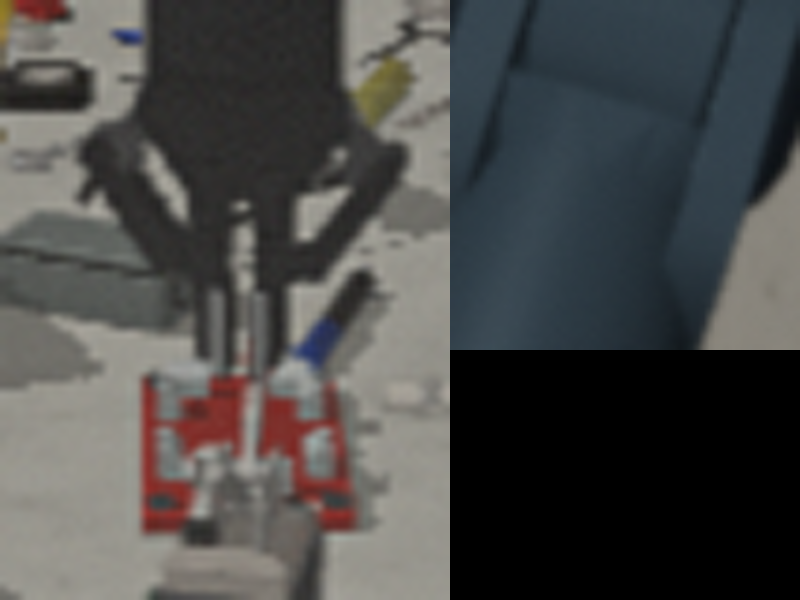

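The fingers slipped off the grip and now stand on its +y side at z≈0.125, with the handle only partly raised behind them. I'll go over it and push it home from the −y side with closed fingers.

drive_tool(series=[0,0,0,0,0,-0.9,4,0,0,0,0,0,-1.7,0,0,0,0,-0.6,0,-1.7,0,0,0,0,-1.4,0,-1.7,0,0,0,0,-2.2,0,-1.7,0,0,0,0,-2.8,0,-1.7,0,0,0,0,-2.87,0,-1.6,0,0,0,0,-2.87,0,-0.9,0,0,0,0,-2.87,0,-0.2,0,0,0,0,-2.87,0,0.0,0,0,0,0,-2.87,0,0.0,0])

```text
t: 15.8
tcp_pos: [0.5417, -0.2202, 0.0873]
ee_rot: [-0.001, 0.75, 0.662, -0.001]
contact_force: [-0.3, 0.3, 0.9]
grip_width: 0.0003
grasp_force: 0.0
```

```bash
python3 hd.py
```

```text
t 15.8 tcp [ 0.5417 -0.2202  0.0873] yaw 82.84 q [-0.49  0.45 -0.1   1.03 -0.    1.2 ] F [-0.3  0.3  0.9] w 0.0003 gf 0.0
side 53
 along nest y [-0.0395 -0.0255 -0.012 ] z [0.1209 0.1412 0.1615] angle from medians 0.407 slope 0.515
top 53
 along nest y [-0.0484 -0.0327 -0.0148] z [0.1229 0.1461 0.1647] angle from medians 0.472 slope 0.625
```

drive_tool(series=[0,0,0,0.5,0,0,0,0,0,0,1,0,0,0,0,0,0,1.2,0,0,0,0,0,0,1.35,0,0,0,0,0,0,1.5,0,0,0,0,0,0,1.65,0,0,0,0,0,0,1.8,0,0,0,0,0,0,1.95,0,0,0,0,0,0,2.1,0,0,0,0,0,0,2.2,0,0,0,0,0,0,2.26,0,0,0,0,0,0,2.3,0,0,0])

```text
t: 17.1
tcp_pos: [0.558, -0.1321, 0.0935]
ee_rot: [0.005, 0.75, 0.661, 0.002]
contact_force: [-0.7, -2.3, 20.7]
grip_width: 0.0002
grasp_force: 0.0
```

```bash
python3 hd.py
```

```text
t 17.1 tcp [ 0.558  -0.1321  0.0935] yaw 82.75 q [-0.34  0.41 -0.14  1.01 -0.    1.36] F [-0.7 -2.3 20.7] w 0.0002 gf 0.0
side 68
 along nest y [-0.0039  0.0073  0.0107] z [0.1241 0.1482 0.1729] angle from medians -0.11 slope 0.103
top 0
```

drive_tool(series=[0,0,0,0,0,-0.2,0,0,0,0,0,0,-0.4,0,0,0,0,0.03,0,-0.4,0,0,0,0,0.06,0,-0.4,0,0,0,0,0.1,0,-0.4,0,0,0,0,0.13,0,-0.4,0,0,0,0,0.13,0,-0.4,0])

```text
t: 17.9
tcp_pos: [0.5548, -0.1267, 0.1042]
ee_rot: [0.002, 0.75, 0.661, -0.002]
contact_force: [-1.2, -5.6, -0.2]
grip_width: 0.0001
grasp_force: 3.0
```

```bash
python3 hd.py
```

```text
t 17.9 tcp [ 0.5548 -0.1267  0.1042] yaw 82.76 q [-0.33  0.41 -0.12  1.04 -0.01  1.36] F [-1.2 -5.6 -0.2] w 0.0001 gf 3.0
side 62
 along nest y [0.0042 0.0101 0.0152] z [0.1233 0.153  0.1727] angle from medians -0.142 slope 0.037
top 0
```

drive_tool(series=[0,0,0,0.04,0,0,0,0,0,0,0.08,0,0,0,0,0,0,0.12,0,0,0,0,0,0,0.16,0,0,0,0,0,0,0.16,0,0,0])

```text
t: 18.5
tcp_pos: [0.5548, -0.1266, 0.1044]
ee_rot: [0.006, 0.751, 0.66, -0.007]
contact_force: [-3.6, -22.1, -0.3]
grip_width: -0.0002
grasp_force: 10.9
```

```bash
python3 hd.py
```

```text
t 18.5 tcp [ 0.5548 -0.1266  0.1044] yaw 82.56 q [-0.33  0.41 -0.12  1.04 -0.02  1.38] F [ -3.6 -22.1  -0.3] w -0.0002 gf 10.9
side 62
 along nest y [0.0049 0.011  0.0152] z [0.1246 0.1512 0.1731] angle from medians -0.157 slope 0.03
top 0
```

drive_tool(series=[0,0,0,-0.2,0,0,0,0,0,0,-0.5,0,0,0,0,0,0,-0.6,0,-0.9,0,0,0,0,-0.6,0,-1.9,0,0,0,0,-0.6,0,-2.2,0])

```text
t: 19.1
tcp_pos: [0.5549, -0.1429, 0.1966]
ee_rot: [0.003, 0.75, 0.661, 0.002]
contact_force: [0.8, -0.1, -0.5]
grip_width: 0.0004
grasp_force: 0.0
```

```bash
python3 hd.py; python3 -c "
from h import *
plan((.6,.05,.19,85),(.6212,.2337,.12,88.4),(.6212,.2337,.03,88.4))"
```

```text
t 19.1 tcp [ 0.5549 -0.1429  0.1966] yaw 82.81 q [-0.36  0.37  0.06  1.26 -0.    1.33] F [ 0.8 -0.1 -0.5] w 0.0004 gf 0.0
side 57
 along nest y [0.0072 0.0112 0.0156] z [0.1243 0.1504 0.1732] angle from medians -0.163 slope 0.005
top 0
t 19.2 tcp [ 0.5547 -0.1428  0.1948] yaw 82.82 q [-0.36  0.37  0.06  1.26 -0.    1.33] F [ 0.6  0.3 -0.5] w 0.0001 gf 0.0
(0.6, 0.05, 0.19) -> [ 0.043  0.016 -0.272] [4.923 0.522 0.112]
(0.6212, 0.2337, 0.12) -> [ 0.042  0.018 -0.697] [9.55  0.463 1.852]
(0.6212, 0.2337, 0.03) -> [ 0.042  0.018 -0.697] [9.555 0.45  4.102]
```

drive_tool(series=[0,0,0,0.7,0.1,0,30,0,0,-0.1,1.7,0.2,0,50,0,0,-0.2,2.8,0.3,0.05,70,0,0,-0.3,3.9,0.4,0.1,72,0,0,-0.4,5,0.5,0.1,72,0,0,-0.5,6.1,0.5,0.1,72,0,0,-0.6,7.2,0.5,0.2,72,0,0,-0.7,8.3,0.46,0.6,72,0,0,-0.7,9.2,0.46,1.4,72,0,0,-0.7,9.55,0.46,2.4,72,0,0,-0.7,9.55,0.46,3.2,72,0,0,-0.7,9.55,0.46,3.2,72])

```text
t: 20.4
tcp_pos: [0.6126, 0.2333, 0.0559]
ee_rot: [-0.003, 0.716, 0.698, -0.007]
contact_force: [-1.4, 0.0, -0.2]
grip_width: 0.0718
grasp_force: 0.0
```

```bash
python3 - <<'E'
from h import *
plan((.6212,.2337,-.027,88.4)); s=cam('side'); tips(s,.6212,.2337)
w,g,r=masks(s); rr=r&(abs(w[...,0]-.62)<.04)&(abs(w[...,1]-.23)<.05); print('tag side',hullpose(s,rr,.04))
E
```

```text
t 20.4 tcp [0.6126 0.2333 0.0559] yaw 88.5 q [ 0.27  0.62  0.11  1.07 -0.    1.87] F [-1.4  0.  -0.2] w 0.0718 gf 0.0
(0.6212, 0.2337, -0.027) -> [-0.092  0.043  0.013] [0.028 0.241 2.068]
near 152 zmin [0.1031 0.1047 0.107 ] x [0.5632 0.5766] y 0.2444
far 137 zmin [0.1029 0.1057 0.108 ] x [0.6493 0.6621] y 0.2425
tag side (array([0.6232, 0.237 ]), np.float64(87.85), array([41. , 28.6]), 87.51986694335938)
```

drive_tool(series=[0,0,0,0,0,0.4,72,0,0,0,0,0,0.8,72,0,0,0,0,0,0.9,72,0,0,0,0,0,0.9,72])

```text
t: 20.85
tcp_pos: [0.6195, 0.2336, 0.0287]
ee_rot: [0.001, 0.717, 0.697, -0.0]
contact_force: [-0.6, -0.9, -0.1]
grip_width: 0.0722
grasp_force: 0.0
```

```bash
python3 -c "
from h import *
plan((.6212,.2337,-.027,88.4))"
```

```text
t 20.85 tcp [0.6195 0.2336 0.0287] yaw 88.37 q [ 0.27  0.64  0.07  1.   -0.    1.87] F [-0.6 -0.9 -0.1] w 0.0722 gf 0.0
(0.6212, 0.2337, -0.027) -> [ 0.01   0.013 -0.004] [0.007 0.04  1.393]
```

drive_tool(series=[0,0,0,0,0.04,0.5,72,0,0,0,0,0.04,0.9,72,0,0,0,0,0.04,1.2,72,0,0,0,0,0.04,1.38,72,0,0,0,0,0.04,1.38,66,0,0,0,0,0.04,1.38,58,0,0,0,0,0.04,1.38,44,0,0,0,0,0.04,1.38,44,0,0,0,0,0.04,1.38,44,0,0,0,0,0.04,1.38,44])

```text
t: 21.85
tcp_pos: [0.6222, 0.2341, -0.0258]
ee_rot: [0.002, 0.717, 0.697, 0.001]
contact_force: [0.7, 0.2, 4.8]
grip_width: 0.0512
grasp_force: 64.7
```

```bash
python3 -c "
from h import *
plan((.62,.2337,.17,88.4),(.62,.2337,.17,0),(.62,.12,.17,0))
s=cam('side'); w,g,r=masks(s); rr=r&(abs(w[...,0]-.62)<.04)&(abs(w[...,1]-.23)<.05); print('tag side',hullpose(s,rr,.04))"
```

```text
t 21.85 tcp [ 0.6222  0.2341 -0.0258] yaw 88.41 q [ 0.27  0.69  0.01  0.88 -0.    1.86] F [0.7 0.2 4.8] w 0.0512 gf 64.7
(0.62, 0.2337, 0.17) -> [0.027 0.009 0.001] [-0.019 -0.036 -4.896]
(0.62, 0.2337, 0.17) -> [ 0.028 -0.014 11.051] [-0.019 -0.036 -4.896]
(0.62, 0.12, 0.17) -> [ 0.028 -0.014 11.051] [-2.86   0.043 -4.892]
tag side (array([0.6227, 0.2375]), np.float64(-88.94), array([40.1, 28.9]), 87.49349975585938)
```

drive_tool(series=[0,0,0,0,0,-0.8,44,0,0,0,0,-0.1,-1.9,44,0,0,-0.8,-0.2,-0.2,-3,44,0,0,-1.7,-0.6,-0.3,-4.1,44,0,0,-2.6,-1.2,-0.4,-5,44,0,0,-3.5,-1.9,-0.5,-5.4,44,0,0,-4.5,-2.6,-0.6,-5.4,44,0,0,-5.5,-3.3,-0.7,-5.4,44,0,0,-6.5,-4,-0.8,-5.4,44,0,0,-7.5,-4.7,-0.9,-5.4,44,0,0,-8.5,-5.4,-1,-5.4,44,0,0,-9.5,-6.1,-1.1,-5.4,44])

```text
t: 23.1
tcp_pos: [0.5686, -0.0094, 0.1883]
ee_rot: [-0.0, 0.133, 0.991, -0.001]
contact_force: [0.4, -0.5, -3.4]
grip_width: 0.0513
grasp_force: 64.1
```

```bash
python3 -c "
from h import *
plan((.575,-.15,.19,220),(.5728,-.3121,.19,276.5),(.5728,-.3121,.06,276.5))"
```

```text
t 23.1 tcp [ 0.5686 -0.0094  0.1883] yaw 164.74 q [-0.13  0.37  0.05  1.25 -0.    0.14] F [ 0.4 -0.5 -3.4] w 0.0513 gf 64.1
(0.575, -0.15, 0.19) -> [-0.011 -0.01  -6.907] [-1.079 -3.349 -0.037]
(0.5728, -0.3121, 0.19) -> [-6.000e-03 -1.600e-02 -1.397e+01] [-2.092 -7.274 -0.03 ]
(0.5728, -0.3121, 0.06) -> [-6.000e-03 -1.600e-02 -1.397e+01] [-2.094 -7.267  3.22 ]
```

drive_tool(series=[0,0,-1,-0.1,-0.5,0,44,0,0,-2,-0.3,-1.1,0,44,0,0,-3,-0.5,-1.8,0,44,0,0,-4,-0.7,-2.5,0,44,0,0,-5,-0.9,-3.2,0,44,0,0,-6,-1.1,-3.9,0,44,0,0,-7,-1.3,-4.6,0,44,0,0,-8,-1.5,-5.3,0,44,0,0,-9,-1.7,-6,0,44,0,0,-10,-1.9,-6.6,0,44,0,0,-11,-2,-7.1,0,44,0,0,-12,-2.09,-7.27,0,44])

```text
t: 24.3
tcp_pos: [0.571, -0.3129, 0.1884]
ee_rot: [-0.001, -0.647, 0.763, -0.0]
contact_force: [-0.3, 0.7, -2.0]
grip_width: 0.0512
grasp_force: 64.1
```

```bash
python3 -c "
from h import *
plan((.5728,-.3121,.19,276.5),(.5728,-.3121,.02,276.5))"
```

```text
t 24.3 tcp [ 0.571  -0.3129  0.1884] yaw -99.41 q [-0.6   0.54  0.32  1.35 -0.   -2.  ] F [-0.3  0.7 -2. ] w 0.0512 gf 64.1
(0.5728, -0.3121, 0.19) -> [ 0.009 -0.01  -1.988] [-0.027 -0.042 -0.041]
(0.5728, -0.3121, 0.02) -> [ 0.009 -0.01  -1.988] [-0.033 -0.046  4.209]
```

drive_tool(series=[0,0,-1,-0.03,-0.04,0,44,0,0,-1.99,-0.03,-0.04,0.4,44,0,0,-1.99,-0.03,-0.04,1.2,44,0,0,-1.99,-0.03,-0.04,2,44,0,0,-1.99,-0.03,-0.04,2.8,44,0,0,-1.99,-0.03,-0.04,3.4,44,0,0,-1.99,-0.03,-0.04,3.8,44,0,0,-1.99,-0.03,-0.04,4.08,44,0,0,-1.99,-0.03,-0.04,4.08,44,0,0,-1.99,-0.03,-0.04,4.08,44])

```text
t: 25.3
tcp_pos: [0.5743, -0.3105, 0.0269]
ee_rot: [0.0, 0.745, -0.667, 0.001]
contact_force: [-0.5, -0.7, -2.4]
grip_width: 0.0512
grasp_force: 64.0
```

```bash
python3 -c "
from h import *
plan((.5728,-.3121,.025,276.5),(.5728,-.3121,-.0158,276.5))
c=cam('top'); w,g,r=masks(c); m=(w[...,2]>.075)&(w[...,2]<.105)&(abs(w[...,1]+.307)<.08)&(abs(w[...,0]-.57)<.05); print(np.nanmean(w[m],0).round(4),m.sum(),np.percentile(w[m],[2,98],axis=0).round(3))"
```

```text
t 25.3 tcp [ 0.5743 -0.3105  0.0269] yaw -83.67 q [-0.59  0.62  0.03  0.98 -0.   -2.27] F [-0.5 -0.7 -2.4] w 0.0512 gf 64.0
(0.5728, -0.3121, 0.025) -> [-0.007 -0.015 -0.022] [0.036 0.042 0.047]
(0.5728, -0.3121, -0.0158) -> [-0.007 -0.015 -0.022] [0.034 0.043 1.067]
[ 0.5678 -0.2762  0.0924] 244 [[ 0.544 -0.296  0.08 ]
 [ 0.594 -0.259  0.098]]
```

drive_tool(series=[0,0,0,0.03,0.04,0.1,44,0,0,0,0.03,0.04,0.3,44,0,0,0,0.03,0.04,0.5,44,0,0,0,0.03,0.04,0.65,44,0,0,0,0.03,0.04,0.75,44,0,0,0,0.03,0.04,0.85,44,0,0,0,0.03,0.04,0.95,44,0,0,0,0.03,0.04,0.98,44,0,0,0,0.03,0.04,0.98,44])

```text
t: 26.25
tcp_pos: [0.5722, -0.3098, -0.0102]
ee_rot: [-0.0, 0.745, -0.667, 0.0]
contact_force: [-7.5, 9.2, 14.4]
grip_width: 0.0512
grasp_force: 66.9
```

```bash
python3 -c "
from h import *
plan((.5728,-.3121,-.0158,276.5))"
```

```text
t 26.25 tcp [ 0.5722 -0.3098 -0.0102] yaw -83.65 q [-0.59  0.65 -0.02  0.9   0.   -2.28] F [-7.5  9.2 14.4] w 0.0512 gf 66.9
(0.5728, -0.3121, -0.0158) -> [-0.006  0.002 -0.019] [ 0.059 -0.007  0.139]
```

drive_tool(series=[0,0,0,-0.03,0.02,-0.1,44,0,0,0,-0.06,0.035,-0.1,44,0,0,0,-0.07,0.035,-0.05,44,0,0,0,-0.07,0.035,0,44,0,0,0,-0.07,0.035,0.03,44,0,0,0,-0.07,0.035,0.03,44])

```text
t: 26.85
tcp_pos: [0.5716, -0.3094, -0.013]
ee_rot: [-0.0, 0.745, -0.667, 0.002]
contact_force: [-0.6, 1.3, 5.0]
grip_width: 0.0509
grasp_force: 65.8
```

```bash
python3 -c "
from h import *
plan((.5728,-.3121,-.0158,276.5))"
```

```text
t 26.85 tcp [ 0.5716 -0.3094 -0.013 ] yaw -83.66 q [-0.59  0.65 -0.03  0.89 -0.   -2.27] F [-0.6  1.3  5. ] w 0.0509 gf 65.8
(0.5728, -0.3121, -0.0158) -> [-0.015 -0.015 -0.02 ] [ 0.071 -0.021  0.069]
```

drive_tool(series=[0,0,0,0,0,0.03,44,0,0,0,0,0,0.06,44,0,0,0,0,0,0.09,44,0,0,0,0,0,0.09,44])

```text
t: 27.25
tcp_pos: [0.5723, -0.3108, -0.0153]
ee_rot: [0.0, 0.745, -0.667, 0.003]
contact_force: [-2.9, -0.1, 11.8]
grip_width: 0.0514
grasp_force: 66.7
```

drive_tool(series=[0,0,0,0,0,0,55,0,0,0,0,0,0,64,0,0,0,0,0,0,66,0,0,0,0,0,-0.3,66,0,0,0,0,0,-1,66,0,0,0,0,0,-2,66,0,0,0,0,0,-3.2,66,0,0,0,0,0,-4.4,66,0,0,0,0,0,-5.5,66])

```text
t: 28.15
tcp_pos: [0.5709, -0.3088, 0.206]
ee_rot: [0.0, 0.745, -0.667, 0.002]
contact_force: [1.3, -1.3, 0.0]
grip_width: 0.0659
grasp_force: 0.0
```

```bash
python3 -c "
from h import *
plan((.57,-.5,.2,276.5))"
```

```text
t 28.15 tcp [ 0.5709 -0.3088  0.206 ] yaw -83.67 q [-0.59  0.53  0.35  1.38 -0.   -2.27] F [ 1.3 -1.3  0. ] w 0.0659 gf 0.0
(0.57, -0.5, 0.2) -> [-0.017 -0.024 -0.021] [4.749 0.549 0.165]
```

drive_tool(series=[0,0,0,0.3,0.2,-1,66,0,0,0,1,0.8,-2,66,0,0,0,1.8,1.4,-3,66,0,0,0,2.6,2,-4,66,0,0,0,3.4,2.6,-4.4,66,0,0,0,4.2,3.2,-4.4,66,0,0,0,4.6,3.5,-4.4,66,0,0,0,4.6,3.5,-4.4,66])

```text
t: 28.95
tcp_pos: [0.4414, -0.5017, 0.3676]
ee_rot: [0.002, 0.743, -0.669, 0.007]
contact_force: [0.2, 0.4, 0.7]
grip_width: 0.0661
grasp_force: 0.0
```

```bash
python3 hd.py; python3 - <<'E'
from h import *
t=cam('top'); s=cam('side'); w,g,r=masks(t)
u=np.array([.1253,.9921]); v=np.array([.1132,-.9936])
z=np.nan_to_num(w[...,2]).astype(np.float32); med=cv2.medianBlur(z,3)
for n,cx,cy,d in(('G',.57,.0125,u),('R',.5718,-.307,v)):
    m=(med>.043)&(med<.06)&(abs(w[...,0]-cx)<.04)&(abs(w[...,1]-cy)<.062); P=w[m]; q=P[:,:2]-[cx,cy]
    A=np.c_[P[:,:2]-P[:,:2].mean(0),np.ones(len(P))]; print(n,m.sum(),P.mean(0).round(4),'plane',np.linalg.lstsq(A,P[:,2],rcond=None)[0].round(4),hullpose(t,m,.05))
    k=(g if n=='G' else r)&m; print(' tag',hullpose(t,k,.05),'minus seat along y',((hullpose(t,k,.05)[0]-[cx,cy])@d).round(4))
a=cv2.resize(t['color'][170:245,200:380,::-1],(792,330),interpolation=cv2.INTER_CUBIC); b=cv2.resize(s['color'][150:270,230:400,::-1],(382,270)); b=cv2.copyMakeBorder(b,0,0,0,410,0)
cv2.imwrite('pics/f.png',np.vstack([a,b]))
E
```

```text
t 28.95 tcp [ 0.4414 -0.5017  0.3676] yaw -83.99 q [-0.94  0.77  1.22  2.01 -0.   -2.62] F [0.2 0.4 0.7] w 0.0661 gf 0.0
side 66
 along nest y [0.0037 0.0107 0.0161] z [0.1243 0.146  0.1728] angle from medians -0.166 slope -0.016
top 23
 along nest y [-0.003   0.0027  0.0081] z [0.1171 0.1724 0.1758] angle from medians -0.03 slope 0.079
G 589 [0.5691 0.0137 0.0511] plane [-0.0066 -0.0132  0.0511] (array([0.569 , 0.0123]), np.float64(83.48), array([102.2,  51.7]), 83.03267669677734)
 tag (array([0.5714, 0.0201]), np.float64(86.2), array([29.2, 40.7]), 0.1636843979358673) minus seat along y 0.0077
R 609 [ 0.5698 -0.3092  0.0509] plane [-0.0055 -0.0071  0.0509] (array([ 0.5698, -0.3094]), np.float64(-83.86), array([51.8, 99.7]), 6.504629135131836)
 tag (array([ 0.5723, -0.3145]), np.float64(-85.35), array([29.2, 40.9]), 0.16406700015068054) minus seat along y 0.0075
```

View pics/f.png

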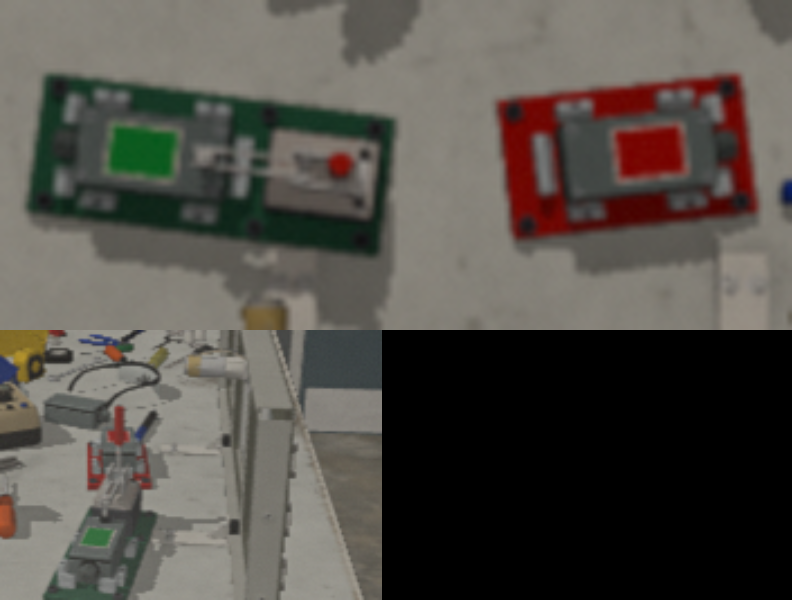

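Both housings lie flat in their nests (covers at z≈0.051) with the glands in the slots. From above, the red handle shows only as a disc at (340,163), so it is upright with the clamp on the cover. The robot is clear of everything.

```bash
python3 -c "
from bench import *
print(job_done())"
```

```text
the job is handed in; nothing more can be done
None
```

The job is handed in at about 29 s of the 72 s: the green-tagged housing is seated in the pass nest with the clamp handle upright, and the red-tagged one is seated in the reject nest, as checked in the last camera images; the verdict was not shown to me.

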